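# Shift the headset to the other fold-down hook

## Robot

A 6-joint arm with a two-finger parallel gripper is mounted at the origin on a cart in front of the work surface, level with it; the furniture and walls round the work are solid. World frame = base frame: x ahead of the robot, y to its left, z up, the work surface at z = 0. Lengths are in mm, angles in rad, forces in N, time in s.
With the tool pointing down it reaches from about 350 to 875 mm from the base axis. Payload 4.2 kg.
Tool frame: the origin (TCP) lies at the very end of the fingers, on their centre line; the grasp point (between the pads) lies env.hold_point_z behind it (env.hold_point_z is the distance from the TCP to the grasp point, in mm); z points along the fingers, y is the line along which they close (so a half turn about z gives the same grasp; the last joint's range is limited). The gripper opens to 85 mm and grips with 20 to 120 N. Pads are 22 mm wide; open, the fingers measure 114 mm over their backs; the gripper's body (76 mm by 85 mm) begins 54 mm behind the grasp point. The pads swing forward as they close: fully open they stand 13 mm farther back than shut.
Start: joints at [1.397, 0.385, 0.008, 0, -1.194, -0.259], TCP at [262.1, 567.365, 231.312] pointing down, gripper open.
Joint ranges: [-3.14, 3.14], [-1.21, 2.06], [-1.07, 1.41], [-3.16, 2.05], [-2.99, -0.16], [-3.1, 3.1]. Speed limits (rad/s): [2.79, 2.79, 3.14, 3.14, 3.14, 3.14].

## Interface

Orientations are given as [roll, pitch, yaw] about the fixed x, y, z axes, in that order (R = Rz(yaw) Ry(pitch) Rx(roll)).
In Python, from cell import env gives the robot as it stands.
- The arm moves only by the tool carry_out, never from a script. Its argument "plan" is a list of rows, each an object with "offset": the shift along the tool's x, y, z each as a share of 40 cm, from -1 to 1, a list of three; "delta_rot": the turn, a rotation vector about the tool's x, y, z each as a share of 180 degrees, from -1 to 1, a list of three. A call has 1 to 8 rows; each row shifts and turns the commanded pose from where the row before left it, along the tool's axes as they then stand; what a row does not reach is not made up. A row lasts 1/12 s, in which the tool goes at most 41.7 mm and 7.16 degrees, less where a joint would pass 70% of its speed; a pose out of reach is approached as far as the arm can. A call with a number of a shift or a turn outside -1 to 1 is refused whole. A call with a gripper value outside its range is refused whole. "jaw" is the opening, from 0 (shut) to 1 (fully open), set as the call begins (left out, the last holds). The fingers move at their own pace and stop on an object; "newtons" is the grip in N (left out, the last holds). Time passes only in rows, so rows that do not move let the fingers close. It gives the time, the measured TCP pose, the force, the opening and the grip force at its end, in the units of the state.
- env.get_state(): the state, without advancing time (a new reading comes with each control period).
- env.snapshot(name): name is "side" or "top"; returns a dict with "pixels" (480x640x3 uint8, red, green, blue), "z_map" (480x640 float32, mm along the optical axis (not along the pixel's ray), 0 where there is no reading), "K" (3x3 intrinsics, pixels), "R" (3x3) and "t" (3): a world point X has camera coordinates R X + t. Camera axes: x right, y down, z forward; pixel columns grow to the right and rows downward; lengths in mm; the calibration is good to about 2 mm. A picture is of the moment at which its call begins.
- env.finish_job(): hands the job in; it is judged then, once.
The state is a dict: "time_s": time; "joint_positions": joint angles; "joint_vel": joint speeds; "effort": joint torques, N m; "position": TCP position; "ee_rot": TCP orientation; "contact_force": force on the tool from outside, world axes, zero at the start; "ft_torque": the same for the moment, N m; "width": finger opening in mm; "finger_force": force on a finger pad.
Only numpy, scipy, OpenCV 4.12 (cv2) and the standard library are available. Lean on these libraries where they do the work, as an engineer would, in place of code of your own. Each camera call takes 0.05 s, during which the arm holds its last target. There are 200 camera calls.

## Task

I want to clip a paper tray onto the desk rail just where the headset hangs. Swing the rail's other hook, the one folded up, fully down, move the headset over to it so that it hangs by the middle of its headband, and then fold the emptied hook fully up again so that it no longer sticks out. Leave the red case, the tape roll and the tin where they are.

Things in the scene. Friction and masses are not known exactly. Their poses are not given: they have to be found in the camera images.
- rail: Fixed slotted aluminium panel, 431 mm long, 12 mm thick, upright across the desk on two posts behind it: from 99 to 217 mm above the desk; foot plates 10 mm high. Origin on the desk under the middle of the panel's front face; y runs along the panel (left as seen from the robot), -x points out of its front face to the robot's side, z up. It may stand turned by up to 0.25 rad.
- hook_laden: The fold-down hook that carries the headset at first, the left or the right one on the rail: fixed dark plate 44 mm wide, 6 mm thick, from 38 mm below to 30 mm above its hinge, steel arm hinged in front. Origin: middle of the hinge axis (level, along the rail), 12 mm before the plate's face, 18 mm before the panel, 190 mm above the desk. Axes as the rail's: x into the panel, z up.
- hook_laden_arm (a joint): That hook's arm: 0 = folded fully up (upright in front of the rail), 1.57 = fully down at its stop (level, pointing along the hook's -x). It is 14 mm wide along the axis, 8 mm thick and 70 mm long from the axis. Its end has a 10 mm thick lip that stands 14 mm above the lowered arm and points back over the rail when folded up. Stiff hinge, 0.05 N m: the arm stays where it is left.
- hook_laden_tip (a point): Centre of the arm's end with its lip on that hook (a lump 14 mm wide along the hinge axis, 22 mm by 10 mm otherwise); 65 mm from the hinge axis along the arm and 5 mm off its centre line to the lip's side. It moves with the arm.
- hook_laden_seat (a point): Middle of the hanging place of that hook when its arm is down: on the arm's upper face, 38 mm in front of the hinge axis, 4 mm above it. Fixed to the plate.
- hook_empty: The other, identical hook on the same rail, empty and folded up (or nearly) at the start; origin and axes as of hook_laden.
- hook_empty_arm (a joint): Hinge of the empty hook's arm: 0 = folded fully up, 1.57 = fully down at its stop; starts between 0 and 0.3. Same size and stiffness as the other.
- hook_empty_tip (a point): Centre of the arm's end with its lip on the empty hook, as for the other.
- hook_empty_seat (a point): Middle of the hanging place of the empty hook once its arm is down, as for the other: on the arm's upper face, between the plate and the lip, 38 mm in front of the hinge axis.
- headset: Black headset, 0.14 to 0.26 kg. Origin: middle of the band's inner face, which rests on the hook; y along its width, z up, x along the band's 26 mm width (flat sides). Band: half circle in y-z, radii 66 and 78 mm, centre 66 mm below the origin. Ear cups 68 mm in diameter at y = 45 to 77 mm either side, lowest point 143 mm below the origin. Thin microphone boom folded up beside the cup at -y.
- mint_tin: Flat tin, 63 x 105 x 26 mm, on the desk; a bystander. Origin in its underside.
- tape_roll: Roll of brown packing tape lying on the desk, 92 mm in diameter, 48 mm high; a bystander. Origin in its underside.
- red_case: Red hard case lying on the desk, 120 x 60 x 30 mm; a bystander. Origin in its underside.

How it is judged (in metres and radians):
On the way, in this order (a step that is already met when the one before it is completed fails the run):
1. the empty hook is folded fully down while the headset still hangs on its first hook (value of joint hook_empty_arm above 1.45 rad and distance between headset and hook_laden_seat below 0.03 m), for 0.2 s.
2. the headset hangs by the middle of its band on that hook, let go of (distance between headset and hook_empty_seat below 0.022 m and angle between headset's own z axis and vertical below 0.2 rad and contact force between headset and hook_empty_arm above 0.5 N and contact force between the fingers and headset below 0.1 N), for 0.3 s.
3. the emptied hook is folded fully up (value of joint hook_laden_arm below 0.17 rad), for 0.2 s.
At the end, for the whole second after the job is handed in: The headset hangs at rest and upright (within 0.2 rad) on the hook that was empty, the middle of its band within 22 mm of the hanging place, that hook's arm fully down (over 1.45 rad), and the first hook's arm is folded fully up (under 0.17 rad) (value of joint hook_laden_arm below 0.17 rad and value of joint hook_empty_arm above 1.45 rad and distance between headset and hook_empty_seat below 0.022 m and angle between headset's own z axis and vertical below 0.2 rad and contact force between headset and hook_empty_arm above 0.5 N and linear speed of headset below 0.05 m/s); the robot touches nothing.
It fails at once if the red case is moved by more than 25 mm (distance of red_case from where it was at the start of the episode above 0.025 m).
It fails at once if the tape roll is moved by more than 25 mm (distance of tape_roll from where it was at the start of the episode above 0.025 m).
It fails at once if the tin is moved by more than 25 mm (distance of mint_tin from where it was at the start of the episode above 0.025 m).
It also fails if it takes over 72 s, if anything falls off the work surface, if the arm or the gripper's body presses on something with over 40 N, if the wrist force passes 120 N, or if a joint passes its speed limit or range.

## Working session

There is one attempt and no reset: what is moved stays moved. The work goes in short steps, Python scripts to look and compute and a tool call to move; the robot and the scene stay as the last step left them, time stands still between calls to the robot, and variables do not carry over. Pictures are saved under pics/ and viewed, at most 10 in all, crops included, and the job is handed in when it is done.

Besides the shell and the picture viewer there is one more tool, called after "Call:" as name(argument=value, ...), one argument or row to a line, values as JSON. carry_out: Moves the arm, as the interface text tells. Its arguments: {"type":"object","properties":{"plan":{"type":"array"},"jaw":{"type":"number"},"newtons":{"type":"number"}},"required":["plan"]}

```bash
ls; mkdir -p pics; python3 - <<'E'
from cell import env
import cv2,numpy as np,pickle
for n in("side","top"):
    s=env.snapshot(n); pickle.dump(s,open(f"pics/{n}0.pkl","wb"))
    cv2.imwrite(f"pics/{n}0.png",s["pixels"][:,:,::-1])
    print(n,s["K"].tolist(),s["R"].tolist(),s["t"].tolist())
print(env.get_state(),env.hold_point_z)
E
```

```text
pics
side [[605.6087678289521, 0.0, 325.5339716580552], [0.0, 605.6087678289521, 252.19585580481572], [0.0, 0.0, 1.0]] [[-0.9944890398023131, 0.10379936470665745, -0.014739118005084297], [0.08816466692411075, 0.7519249794864356, -0.653326730457651], [-0.05673218856376063, -0.6510257422796872, -0.7569325872691359]] [490.376101323781, -40.04271835904876, 1184.8274330641996]
top [[477.51151965472127, 0.0, 318.97994807567756], [0.0, 477.51151965472127, 227.57247406123034], [0.0, 0.0, 1.0]] [[-0.1340760186938429, -0.9909686924735706, -0.002161422779089393], [-0.9672372424499991, 0.13133907415953874, -0.2172605910344458], [0.21558232309011285, -0.027038826456354664, -0.9761112456246642]] [190.20948469449007, 525.3627396464648, 935.0790637193124]
{'time_s': 0.1, 'joint_positions': array([ 1.39663919e+00,  3.85501447e-01,  6.78151466e-03, -4.20270730e-04,
       -1.19399004e+00, -2.58622334e-01]), 'joint_vel': array([-0.00045694, -0.00102447,  0.00193612,  0.00371435, -0.00262712,
       -0.00036356]), 'effort': array([-8.47386400e-04, -3.93321204e+01,  1.88928491e+01,  4.19789001e+00,
       -2.61667388e-03,  2.63326854e-06]), 'position': array([261.88163681, 566.92967371, 230.32744293]), 'ee_rot': array([ 3.13964275e+00, -1.11916654e-04, -4.32934375e-01]), 'contact_force': array([-0.20927314, -0.73753483, -0.65094037]), 'ft_torque': array([-0.0224914 , -0.00586603, -0.03077272]), 'finger_force': 0.0, 'width': 84.896476410086} 18.700000000000003
```

View pics/side0.png

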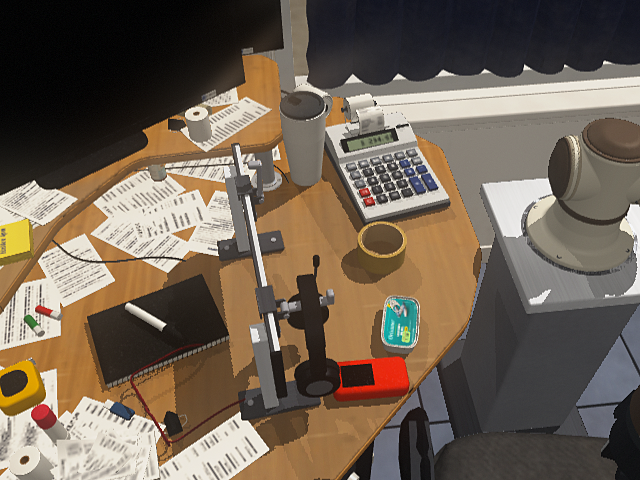

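View pics/top0.png

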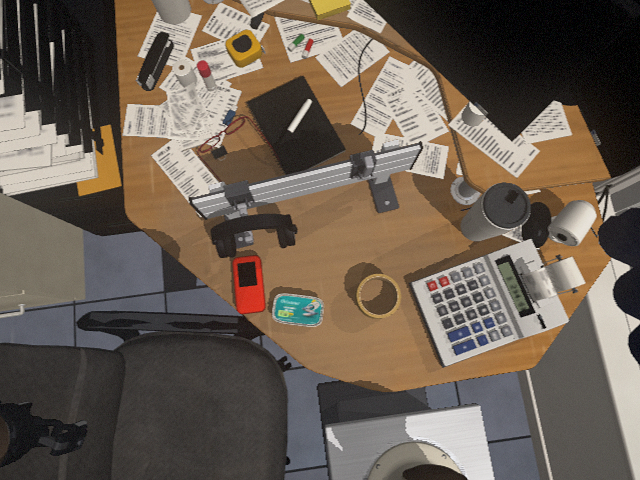

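The top view shows the laden hook at about (238,235) and the empty, folded-up hook at about (362,165). The rail runs from (195,207) to (422,147). The side view shows the headset at (315,330), with the case, tin and tape in front of it.

```bash
cat > h.py <<'E'
import numpy as np,cv2,pickle
from scipy.spatial.transform import Rotation as Ro
def cloud(s):
    K,R,t=s["K"],s["R"],s["t"]; z=s["z_map"].astype(float)
    v,u=np.mgrid[:480,:640]
    c=np.stack([(u-K[0,2])/K[0,0]*z,(v-K[1,2])/K[1,1]*z,z],-1)
    P=(c-t)@R; P[z==0]=np.nan
    return P
def proj(s,X):
    c=np.asarray(X)@s["R"].T+s["t"]; p=c@s["K"].T; return p[...,:2]/p[...,2:]
E
python3 - <<'E'
from h import *
np.set_printoptions(precision=1,suppress=True)
for n in("top","side"):
    s=pickle.load(open(f"pics/{n}0.pkl","rb")); P=cloud(s)
    v,u=np.mgrid[:480,:640]
    reg=(u>185)&(u<430)&(v>130)&(v<225) if n=="top" else (u>225)&(u<290)&(v>140)&(v<420)
    m=reg&(abs(P[...,2]-217)<3)
    Q=P[m]; print(n,len(Q))
    c=np.median(Q,0); l=cv2.fitLine(Q[:,:2].astype(np.float32),cv2.DIST_HUBER,0,.01,.01).ravel()
    d=l[:2]*np.sign(l[1]); pr=(Q[:,:2]-l[2:])@d; n_=np.array([d[1],-d[0]]); pe=(Q[:,:2]-l[2:])@n_
    print("dir",d,"yaw",np.arctan2(-d[0],d[1]),"pt",l[2:],"range",np.percentile(pr,[0,1,50,99,100]),"perp",np.percentile(pe,[1,5,50,95,99]))
    a=l[2:]+d*pr.min();b=l[2:]+d*pr.max();print("ends",a,b)
    # points higher / in front of rail
    mid=(a+b)/2
    big=(P[...,2]>120)&(np.abs((P[...,:2]-mid)@d)<230)
    xx=(P[...,:2]-mid)@n_; yy=(P[...,:2]-mid)@d
    for name,k in (("front>150",big&(P[...,2]>150)&(xx<-12)&(xx>-130)),("above",big&(P[...,2]>221)&(xx<30)&(xx>-130))):
        print(name,k.sum())
        for lo in range(-220,220,20):
            kk=k&(yy>=lo)&(yy<lo+20)
            if kk.sum()>3: print(lo,kk.sum(),"x",np.nanpercentile(xx[kk],[2,50,98]),"z",np.nanpercentile(P[...,2][kk],[2,50,98]))
    crop=s["pixels"][120:270,180:440] if n=="top" else s["pixels"][130:430,210:430]
    cv2.imwrite(f"pics/{n}0c.png",cv2.resize(crop[:,:,::-1],None,fx=3 if n=="top" else 2,fy=3 if n=="top" else 2,interpolation=cv2.INTER_CUBIC))
E
```

```text
top 1263
dir [-0.1  1. ] yaw 0.11637445 pt [613.6 136. ] range [-220.6 -216.6    4.2  207.1  209.7] perp [-11.5  -9.2  -0.    8.4  12.2]
ends [639.2 -83. ] [589.3 344.3]
front>150 1756
-120 133 x [-32.4 -27.  -12.6] z [189.4 257.2 262.9]
-100 118 x [-31.3 -24.6 -12.3] z [163.6 210.7 261.6]
40 95 x [-89.7 -72.8 -53.6] z [151.5 166.6 194.1]
60 167 x [-76.  -65.5 -51.8] z [168.1 181.2 191.5]
80 177 x [-74.9 -64.4 -50.8] z [180.5 196.  203.1]
100 207 x [-73.6 -59.4 -13.7] z [186.9 203.1 207.1]
120 405 x [-92.9 -57.8 -17.4] z [190.7 201.3 209.1]
140 180 x [-70.9 -58.8 -19.3] z [189.1 201.2 206.9]
160 155 x [-69.3 -58.9 -44.7] z [176.9 191.6 199.3]
180 116 x [-68.1 -57.  -43.4] z [154.6 174.5 184.7]
above 267
-140 6 x [-7.9 -5.6  5.6] z [221.3 221.7 222.7]
-120 115 x [-32.5 -22.5  10.4] z [221.1 258.6 263.1]
-100 83 x [-31.4 -19.9  10.6] z [221.1 240.9 261.7]
100 20 x [-8.5  0.8 10.8] z [221.3 221.9 223.5]
120 28 x [-10.3  -0.1  11.2] z [221.  221.6 222.3]
140 15 x [-7.1 -0.2  8.8] z [221.  221.9 223.8]
side 1517
dir [-0.1  1. ] yaw 0.11354706 pt [609.3 163.4] range [-248.4 -243.2    6.4  
[... 288 characters left out ...]
1.5 187.  192.5]
80 121 x [-75.  -61.6 -49.9] z [189.2 198.8 203.8]
100 222 x [-73.3 -57.4 -14.7] z [189.7 204.9 208.5]
120 668 x [-92.2 -56.5 -17.1] z [189.3 199.  210. ]
140 356 x [-70.8 -54.5 -12.9] z [183.7 201.9 207.4]
160 353 x [-69.5 -56.7 -44.3] z [182.6 192.6 200.5]
180 450 x [-67.4 -55.7 -44. ] z [153.1 172.  186.1]
200 31 x [-65.4 -55.5 -44.3] z [150.2 152.5 157.1]
above 648
-140 10 x [-10.5   1.6  11.5] z [221.2 221.7 222.4]
-120 136 x [-31.3 -11.   11. ] z [221.2 223.8 262.4]
-100 207 x [-30.7 -21.2   9.1] z [221.2 237.1 262. ]
100 75 x [-11.4  -1.7  10.5] z [221.1 221.7 223.9]
120 147 x [-11.2   0.1  11.2] z [221.  221.8 223.5]
140 73 x [-11.2   1.3  10.8] z [221.1 221.9 223.9]
```

View pics/top0c.png

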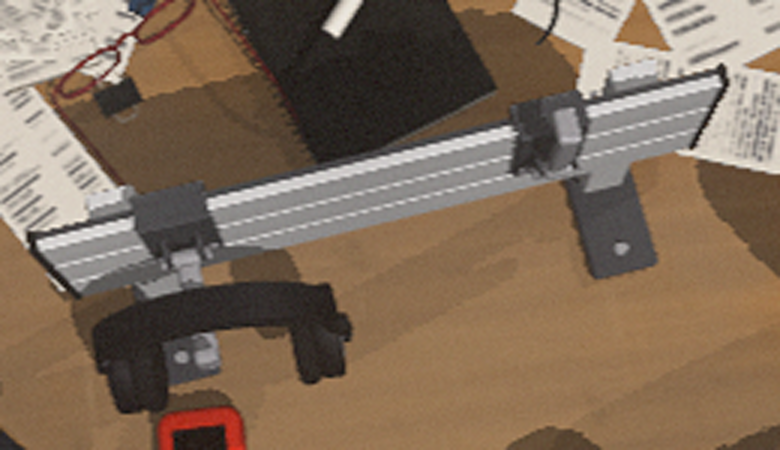

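View pics/side0c.png

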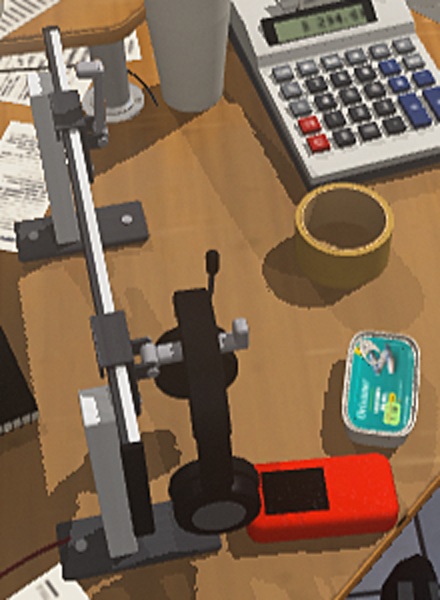

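The crops show the empty arm folded up with its lip over the rail, at crop pixel (567,125) in the top view. The laden lip is at (207,350), and the boom is on the headset's -y side. Next I measure the hook positions and the headset yaw.

```bash
cat >> h.py <<'E'
PSI=0.115; MID=np.array([613.6,130.9])  # centre of rail top (panel centre plane)
EX=np.array([np.cos(PSI),np.sin(PSI)]); EY=np.array([-EX[1],EX[0]])
def rail(P):  # world -> rail frame (x from panel centre plane, y, z)
    d=P[...,:2]-MID; return np.stack([d@EX,d@EY,P[...,2]],-1)
def world(x,y): return MID+x*EX+y*EY
E
python3 - <<'E'
from h import *
np.set_printoptions(precision=1,suppress=True)
for n in("top","side"):
    s=pickle.load(open(f"pics/{n}0.pkl","rb")); r=rail(cloud(s)); x,y,z=r[...,0],r[...,1],r[...,2]
    px=s["pixels"].astype(int)
    pc=lambda k:(k.sum(),np.percentile(r[k],[3,50,97],axis=0).T.tolist()) if k.sum()>3 else k.sum()
    P=lambda name,k:print(n,name,k.sum(),*[np.round(np.percentile(r[k][:,i],[3,50,97]),1) for i in range(3)] if k.sum()>3 else [])
    P("empty arm",(z>226)&(z<275)&(x>-60)&(x<20)&(y>-140)&(y<-60))
    P("empty tip",(z>250)&(z<275)&(x>-60)&(x<20)&(y>-140)&(y<-60))
    P("lad lip",(z>190)&(z<215)&(x>-100)&(x<-80)&(y>110)&(y<150))
    for h,a,b in(("E",-150,-60),("L",80,180)):
        k=(z>219.3)&(z<224)&(x>-13)&(x<-7)&(y>a)&(y<b); P(h+"plate top",k)
    band=(z>165)&(z<212)&(x>-85)&(x<-40)&(y>40)&(y<220)&(px.sum(-1)<120); P("band",band)
    q=r[band]; 
    bins=[(c,np.median(q[abs(q[:,1]-c)<8],0)) for c in range(60,210,15) if (abs(q[:,1]-c)<8).sum()>5]
    print(np.array([b for _,b in bins]))
    zz=(z>203); 
    for nm,k in(("cup",(z>90)&(z<210)&(y<-160)&(y>-420)&(x>-200)&(x<100)),("front obst",(z>60)&(y>-200)&(y<250)&(x<-105)&(x>-330))): P(nm,k)
E
```

```text
top empty arm 139 [-31.6 -25.1 -12.2] [-109.9 -102.4  -96.8] [230.3 258.9 262.4]
top empty tip 110 [-31.7 -22.2 -12. ] [-110.  -102.6  -96.8] [253.1 259.7 262.7]
top lad lip 61 [-92.9 -89.5 -82.9] [122.  127.7 134.7] [192.2 206.1 209.8]
top Eplate top 28 [-10.8  -8.6  -7.1] [-124.1  -97.4  -82.8] [219.5 220.6 222.6]
top Lplate top 36 [-10.9  -8.9  -7.3] [108.8 131.9 146.1] [219.4 220.4 221.5]
top band 494 [-75.  -62.9 -47.4] [ 59.3 148.3 191.1] [167.4 193.4 206.9]
[[-65.4  62.8 172.7]
 [-69.   71.9 182.1]
 [-73.7  89.2 192.1]
 [-71.6 106.1 201. ]
 [-67.  119.9 205. ]
 [-64.  134.8 205. ]
 [-62.  150.3 201.3]
 [-60.2 165.8 194.6]
 [-59.7 179.8 184. ]
 [-56.6 190.9 171.7]]
top cup 7524 [-174.5  -48.    75.9] [-410.9 -337.9 -177.7] [114.8 137.4 189.7]
top front obst 0
side empty arm 188 [-31.9 -25.3 -12.9] [-108.3  -98.6  -95.5] [227.9 257.3 262.4]
side empty tip 131 [-32.3 -22.9 -12.4] [-109.   -99.   -95.4] [252.4 260.  262.6]
side lad lip 147 [-94.2 -87.4 -80.7] [123.4 133.2 136.5] [191.4 202.4 210.7]
side Eplate top 59 [-12.2  -9.6  -7.2] [-122.5 -103.8  -82.6] [219.7 221.5 223.5]
side Lplate top 101 [-12.2  -9.8  -7.2] [109.7 131.2 150.4] [219.6 221.4 223.1]
side band 1091 [-74.7 -57.5 -45.5] [ 72.2 167.  194.2] [167.3 193.1 206.8]
[[-63.5  77.3 189.3]
 [-59.3  88.  196.9]
 [-65.8 105.1 202.8]
 [-54.3 118.7 204.9]
 [-57.1 137.1 206.1]
 [-58.1 151.3 202.6]
 [-56.8 165.4 196.3]
 [-56.3 180.5 184.6]
 [-56.8 191.3 171.9]]
side cup 7307 [-170.9  -48.5   89.9] [-411.3 -333.6 -295.9] [105.2 137.5 189.1]
side front obst 0
```

Call:
carry_out(
  plan=[
    {"offset":[0,0,-0.03],"delta_rot":[0,0,0.039]},
    {"offset":[0,0,-0.03],"delta_rot":[0,0,0.039]},
    {"offset":[0,0,-0.03],"delta_rot":[0,0,0.039]},
    {"offset":[0,0,-0.03],"delta_rot":[0,0,0.039]},
    {"offset":[0,0,-0.03],"delta_rot":[0,0,0.039]},
    {"offset":[0,0,-0.03],"delta_rot":[0,0,0.039]},
    {"offset":[0,0,-0.03],"delta_rot":[0,0,0.039]},
    {"offset":[0,0,-0.03],"delta_rot":[0,0,0.039]},
  ],
  jaw=0,
  newtons=40,
)

```text
time_s: 0.77
position: [262.0, 567.1, 327.2]
ee_rot: [3.141, -0.001, -1.419]
contact_force: [-0.2, -0.1, -0.1]
width: -0.1
finger_force: 0.0
```

```bash
cat >> h.py <<'E'
def go(env,x,y,z,yaw=PSI-np.pi/2):
    """offset (shares of 40 cm, in present tool axes) and turn to reach rail-frame TCP x,y,z, tool down with yaw"""
    st=env.get_state(); R=Ro.from_euler("xyz",st["ee_rot"]); T=np.r_[world(x,y),z]
    Rt=Ro.from_euler("xyz",[np.pi,0,yaw])
    q=R.inv()*Rt
    print("t",st["time_s"],"rail pos",rail(st["position"]).round(1),"rpy",st["ee_rot"].round(3),"F",st["contact_force"].round(1),"w",round(st["width"],1))
    print("offset now-axes",(R.inv().apply(T-st["position"])/400).round(4),"after-turn axes",(Rt.inv().apply(T-st["position"])/400).round(4),"turn",(q.as_rotvec()/np.pi).round(4))
E
python3 - <<'E'
from h import *
from cell import env
np.set_printoptions(precision=1,suppress=True)
go(env,24,-103,330)
for n in("top","side"):
    s=pickle.load(open(f"pics/{n}0.pkl","rb")); r=rail(cloud(s))
    k=(r[...,2]>225)&(r[...,0]>-250)&(r[...,0]<400)&(r[...,1]>-350)&(r[...,1]<300)
    q=r[k]; q=q[~((abs(q[:,1]+103)<25)&(abs(q[:,0])<50))]; print(n,len(q)); 
    if len(q): print(np.percentile(q,[1,50,99],axis=0)); 
    z=q[abs(q[:,1]+50)<150]; print(len(z), z[:,0].min() if len(z) else '')
E
```

```text
t 0.7667 rail pos [-299.3  473.7  327.2] rpy [ 3.1 -0.  -1.4] F [-0.2 -0.1 -0.1] w -0.1
offset now-axes [ 1.5 -0.8 -0. ] after-turn axes [ 1.4 -0.8 -0. ] turn [ 0. -0.  0.]
top 15500
[[  -5.4 -349.4  235.6]
 [  66.  -312.7  366.6]
 [ 265.2 -208.5  545.2]]
57 275.19447256062824
side 32103
[[  -1.6 -346.7  235.6]
 [ 195.7 -244.9  353. ]
 [ 347.3 -165.3  489. ]]
4960 272.08786988253587
```

Call:
carry_out(
  plan=[
    {"offset":[0,0,0],"delta_rot":[0,0,0.012]},
    {"offset":[0.09,-0.05,0],"delta_rot":[0,0,0]},
    {"offset":[0.09,-0.05,0],"delta_rot":[0,0,0]},
    {"offset":[0.09,-0.05,0],"delta_rot":[0,0,0]},
    {"offset":[0.09,-0.05,0],"delta_rot":[0,0,0]},
    {"offset":[0.09,-0.05,0],"delta_rot":[0,0,0]},
    {"offset":[0.09,-0.05,0],"delta_rot":[0,0,0]},
    {"offset":[0.09,-0.05,0],"delta_rot":[0,0,0]},
  ],
)

```text
time_s: 1.43
position: [431.8, 332.0, 327.0]
ee_rot: [3.141, -0.0, -1.45]
contact_force: [0.2, 1.3, -0.9]
width: -0.4
finger_force: 0.0
```

Call:
carry_out(
  plan=[
    {"offset":[0.09,-0.05,0],"delta_rot":[0,0,0]},
    {"offset":[0.09,-0.05,0],"delta_rot":[0,0,0]},
    {"offset":[0.09,-0.05,0],"delta_rot":[0,0,0]},
    {"offset":[0.09,-0.05,0],"delta_rot":[0,0,0]},
    {"offset":[0.09,-0.05,0],"delta_rot":[0,0,0]},
    {"offset":[0.09,-0.05,0],"delta_rot":[0,0,0]},
    {"offset":[0.09,-0.05,0],"delta_rot":[0,0,0]},
    {"offset":[0.09,-0.05,0],"delta_rot":[0,0,0]},
  ],
)

```text
time_s: 2.1
position: [625.3, 65.3, 326.9]
ee_rot: [3.141, 0.0, -1.451]
contact_force: [0.4, 0.7, 0.2]
width: -0.1
finger_force: 0.0
```

```bash
python3 -c "
from h import *
from cell import env
go(env,26,-103,236)"
```

```text
t 2.1 rail pos [  4.1 -66.5 326.9] rpy [ 3.141  0.    -1.451] F [0.4 0.7 0.2] w -0.1
offset now-axes [ 0.0916 -0.0546  0.2271] after-turn axes [ 0.0913 -0.0548  0.2271] turn [0.0003 0.     0.0016]
```

Call:
carry_out(
  plan=[
    {"offset":[0.088,-0.05,0],"delta_rot":[0,0,0]},
    {"offset":[0,0,0.05],"delta_rot":[0,0,0]},
    {"offset":[0,0,0.06],"delta_rot":[0,0,0]},
    {"offset":[0,0,0.06],"delta_rot":[0,0,0]},
    {"offset":[0,0,0.05],"delta_rot":[0,0,0]},
    {"offset":[0,0,0],"delta_rot":[0,0,0]},
  ],
)

```text
time_s: 2.6
position: [645.9, 34.2, 233.3]
ee_rot: [3.13, 0.0, -1.452]
contact_force: [-0.5, 0.1, -0.7]
width: 0.2
finger_force: 0.0
```

```bash
python3 -c "
from h import *
from cell import env
go(env,-62,-103,236)
s=env.snapshot('side');cv2.imwrite('pics/s1.png',cv2.resize(s['pixels'][60:360,180:480,::-1],None,fx=2,fy=2))"
```

```text
t 2.6 rail pos [ 20.9 -99.8 233.3] rpy [ 3.13   0.    -1.452] F [-0.5  0.1 -0.7] w 0.2
offset now-axes [ 0.0072  0.2075 -0.0044] after-turn axes [ 0.008   0.2074 -0.0068] turn [0.0036 0.     0.0012]
```

View pics/s1.png

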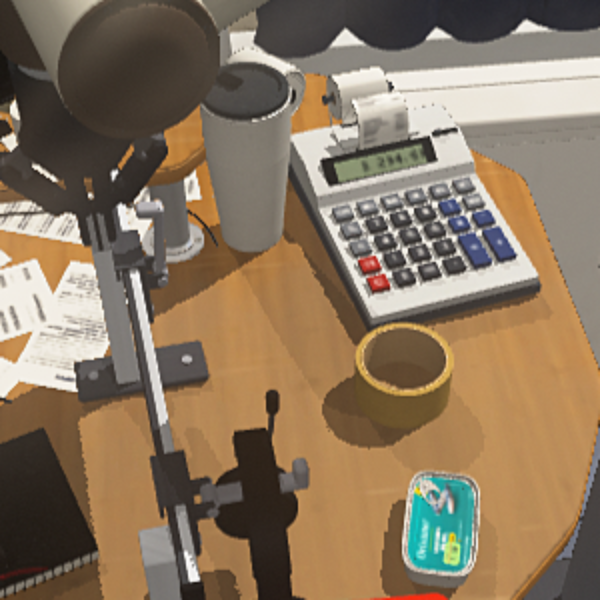

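The picture shows the closed fingers at (100,225), behind the rail, with the folded arm's lip just in front at (150,207). I now push toward the robot.

Call:
carry_out(
  plan=[
    {"offset":[0.007,0.03,0],"delta_rot":[0,0,0]},
    {"offset":[0,0.03,0],"delta_rot":[0,0,0]},
    {"offset":[0,0.03,0],"delta_rot":[0,0,0]},
    {"offset":[0,0.03,0],"delta_rot":[0,0,0]},
    {"offset":[0,0.03,0],"delta_rot":[0,0,0]},
    {"offset":[0,0.03,0],"delta_rot":[0,0,0]},
    {"offset":[0,0.03,0],"delta_rot":[0,0,0]},
    {"offset":[0,0,0],"delta_rot":[0,0,0]},
  ],
)

```text
time_s: 3.32
position: [565.1, 21.8, 241.9]
ee_rot: [-3.138, 0.0, -1.45]
contact_force: [-0.9, -1.2, 0.6]
width: -0.1
finger_force: 0.0
```

```bash
cat > arm.py <<'E'
from h import *
from cell import env
import sys
def arm(env,yc,names=("top","side")):
    for n in names:
        s=env.snapshot(n); r=rail(cloud(s)); x,y,z=r[...,0],r[...,1],r[...,2]
        px=s["pixels"].astype(int)
        k=(abs(y-yc)<9)&(x<-20)&(x>-105)&(z>180)&(z<270)
        q=r[k]; print(n,len(q))
        for a in range(-105,-20,8):
            m=(q[:,0]>=a)&(q[:,0]<a+8)
            if m.sum()>2: print(a,m.sum(),np.percentile(q[m][:,2],[5,50,95]).round(0))
        cv2.imwrite(f"pics/{n}_{int(env.get_state()['time_s']*100)}.png",s["pixels"][:,:,::-1])
E
python3 -c "
from arm import *
arm(env,-103)
go(env,-80,-103,236)"
```

```text
top 71
-89 3 [225. 228. 229.]
-81 14 [226. 232. 262.]
-73 14 [223. 246. 265.]
-65 5 [214. 220. 222.]
-49 3 [205. 206. 207.]
-41 9 [199. 203. 208.]
-33 15 [191. 198. 202.]
-25 8 [194. 197. 198.]
side 432
-89 9 [227. 230. 232.]
-81 60 [224. 235. 262.]
-73 82 [219. 232. 265.]
-65 44 [213. 219. 223.]
-57 74 [209. 217. 266.]
-49 54 [202. 209. 264.]
-41 43 [196. 202. 206.]
-33 43 [193. 198. 201.]
-25 23 [195. 197. 200.]
t 3.4167 rail pos [ -59.3 -102.7  241.2] rpy [-3.138  0.    -1.45 ] F [ 0.8 -0.4 -0.3] w 0.1
offset now-axes [0.0003 0.0518 0.0129] after-turn axes [0.0006 0.0517 0.013 ] turn [-0.0011  0.      0.0018]
```

Call:
carry_out(
  plan=[
    {"offset":[0,0,-0.06],"delta_rot":[0,0,0]},
    {"offset":[0,0.062,0],"delta_rot":[0,0,0]},
    {"offset":[0,0,0.05],"delta_rot":[0,0,0]},
    {"offset":[0,0,0.04],"delta_rot":[0,0,0]},
    {"offset":[0,0,0.03],"delta_rot":[0,0,0]},
    {"offset":[0,0,0.01],"delta_rot":[0,0,0]},
    {"offset":[0,0,0],"delta_rot":[0,0,0]},
  ],
)

```text
time_s: 4.0
position: [524.5, 16.6, 206.6]
ee_rot: [3.099, -0.0, -1.454]
contact_force: [-36.1, 4.6, 10.7]
width: 0.1
finger_force: 18.0
```

```bash
python3 -c "
from arm import *
go(env,-86,-103,208)"
```

```text
t 4.0 rail pos [-101.6 -103.4  206.6] rpy [ 3.099 -0.    -1.454] F [-36.1   4.6  10.7] w 0.1
offset now-axes [-0.0008 -0.0389 -0.0052] after-turn axes [-0.0009 -0.0391 -0.0035] turn [ 0.0136 -0.0002  0.0007]
```

Call:
carry_out(
  plan=[
    {"offset":[0,0,-0.05],"delta_rot":[0,0,0]},
    {"offset":[0,0,-0.06],"delta_rot":[0,0,0]},
    {"offset":[0,0,-0.04],"delta_rot":[0,0,0]},
    {"offset":[0,0,0],"delta_rot":[0,0,0]},
  ],
)

```text
time_s: 4.33
position: [544.1, 19.2, 276.1]
ee_rot: [-3.132, -0.0, -1.45]
contact_force: [0.9, -0.0, 0.4]
width: -0.3
finger_force: 0.0
```

```bash
python3 -c "
from arm import *
arm(env,-103)
go(env,-86,-103,208)"; ls pics
```

```text
top 183
-97 3 [209. 211. 212.]
-89 48 [210. 221. 229.]
-81 20 [208. 225. 228.]
-73 19 [204. 208. 211.]
-65 17 [204. 205. 209.]
-57 21 [201. 203. 207.]
-49 26 [199. 201. 204.]
-41 20 [193. 199. 201.]
-33 9 [193. 196. 197.]
side 393
-97 6 [210. 213. 216.]
-89 63 [210. 222. 230.]
-81 64 [206. 213. 229.]
-73 38 [204. 209. 212.]
-65 41 [200. 206. 209.]
-57 42 [199. 204. 206.]
-49 38 [197. 201. 204.]
-41 40 [195. 198. 201.]
-33 41 [191. 196. 198.]
-25 20 [195. 197. 200.]
t 4.4333 rail pos [ -84.  -102.8  272.1] rpy [-3.139e+00  1.000e-03 -1.451e+00] F [-0.3  0.2 -0.4] w 0.0
offset now-axes [0.0006 0.0055 0.1604] after-turn axes [0.0005 0.0051 0.1604] turn [-0.0007  0.0002  0.0016]
s1.png
side0.pkl
side0.png
side0c.png
side_341.png
side_443.png
top0.pkl
top0.png
top0c.png
top_336.png
top_438.png
```

Call:
carry_out(
  plan=[
    {"offset":[0,-0.035,0.03],"delta_rot":[0,0,0]},
    {"offset":[0,0,0.05],"delta_rot":[0,0,0]},
    {"offset":[0,0,0.03],"delta_rot":[0,0,0]},
    {"offset":[0,0,0.025],"delta_rot":[0,0,0]},
    {"offset":[0,0,0.02],"delta_rot":[0,0,0]},
    {"offset":[0,0,0.005],"delta_rot":[0,0,0]},
    {"offset":[0,0,0],"delta_rot":[0,0,0]},
  ],
)

```text
time_s: 5.02
position: [554.8, 20.4, 206.6]
ee_rot: [3.14, -0.0, -1.451]
contact_force: [0.1, -0.6, 0.2]
width: 0.1
finger_force: 0.0
```

```bash
python3 -c "
from arm import *
arm(env,-103)
go(env,-70,-103,198)"
```

```text
top 55
-105 8 [260. 262. 265.]
-97 20 [194. 261. 265.]
-89 19 [196. 235. 261.]
-81 8 [194. 205. 226.]
side 647
-105 29 [264. 266. 269.]
-97 81 [197. 248. 266.]
-89 88 [195. 211. 251.]
-81 67 [194. 233. 263.]
-73 44 [193. 198. 247.]
-65 84 [192. 219. 254.]
-57 86 [193. 255. 265.]
-49 66 [192. 197. 269.]
-41 39 [189. 195. 198.]
-33 42 [190. 195. 198.]
-25 21 [195. 197. 199.]
t 5.1167 rail pos [ -70.4 -102.9  207.9] rpy [-3.14 -0.   -1.45] F [1.1 0.1 0.3] w -0.1
offset now-axes [ 0.0003 -0.001   0.0247] after-turn axes [ 0.0003 -0.0011  0.0247] turn [-0.0004 -0.      0.0017]
```

Call:
carry_out(
  plan=[
    {"offset":[0,0,0.01],"delta_rot":[0,0,0]},
    {"offset":[0,0,0.01],"delta_rot":[0,0,0]},
    {"offset":[0,0,0.01],"delta_rot":[0,0,0]},
    {"offset":[0,0,0.005],"delta_rot":[0,0,0]},
    {"offset":[0,0,0],"delta_rot":[0,0,0]},
  ],
)

```text
time_s: 5.53
position: [556.5, 20.8, 194.1]
ee_rot: [-3.138, 0.0, -1.45]
contact_force: [4.4, 0.6, 1.7]
width: 0.1
finger_force: 2.4
```

```bash
python3 -c "
from arm import *
go(env,-70,-103,300)"
```

```text
t 5.5333 rail pos [ -69.4 -102.8  194.1] rpy [-3.138  0.    -1.45 ] F [4.4 0.6 1.7] w 0.1
offset now-axes [ 0.0006  0.0005 -0.2648] after-turn axes [ 0.0006  0.0015 -0.2648] turn [-0.0013  0.      0.0018]
```

Call:
carry_out(
  plan=[
    {"offset":[0,0,0.008],"delta_rot":[0,0,0]},
    {"offset":[0,0,0],"delta_rot":[0,0,0]},
    {"offset":[0,0,-0.09],"delta_rot":[0,0,0]},
    {"offset":[0,0,-0.09],"delta_rot":[0,0,0]},
    {"offset":[0,0,-0.09],"delta_rot":[0,0,0]},
    {"offset":[-0.09,0,0],"delta_rot":[0,0,0]},
    {"offset":[-0.09,0,0],"delta_rot":[0,0,0]},
    {"offset":[-0.09,0,0],"delta_rot":[0,0,0]},
  ],
)

```text
time_s: 6.2
position: [540.8, 128.2, 298.0]
ee_rot: [3.14, 0.0, -1.453]
contact_force: [-0.0, -0.5, 0.2]
width: 0.1
finger_force: 0.0
```

Call:
carry_out(
  plan=[
    {"offset":[-0.09,0,0],"delta_rot":[0,0,0]},
    {"offset":[-0.09,0,0],"delta_rot":[0,0,0]},
    {"offset":[-0.09,0,0],"delta_rot":[0,0,0]},
    {"offset":[-0.09,-0.027,0],"delta_rot":[0,0,0]},
    {"offset":[0,0,0],"delta_rot":[0,0,0]},
  ],
  jaw=0.6,
)

```text
time_s: 6.62
position: [534.7, 276.9, 295.9]
ee_rot: [3.139, -0.0, -1.446]
contact_force: [-0.1, 0.5, 0.2]
width: 51.2
finger_force: 0.0
```

```bash
python3 -c "
from arm import *
arm(env,-103,('side',))
go(env,-59,157,177)
s=env.snapshot('side');cv2.imwrite('pics/s2.png',cv2.resize(s['pixels'][130:430,190:490,::-1],None,fx=2,fy=2))"
```

```text
side 137
-49 31 [197. 202. 204.]
-41 41 [196. 199. 203.]
-33 41 [192. 197. 198.]
-25 24 [194. 197. 199.]
t 6.6667 rail pos [-62.3 151.7 296. ] rpy [ 3.137e+00 -2.000e-03 -1.447e+00] F [ 0.3 -0.5 -0.1] w 51.6
offset now-axes [-0.0137 -0.0095  0.2973] after-turn axes [-0.0133 -0.0082  0.2974] turn [ 0.0013 -0.0005  0.0028]
```

View pics/s2.png

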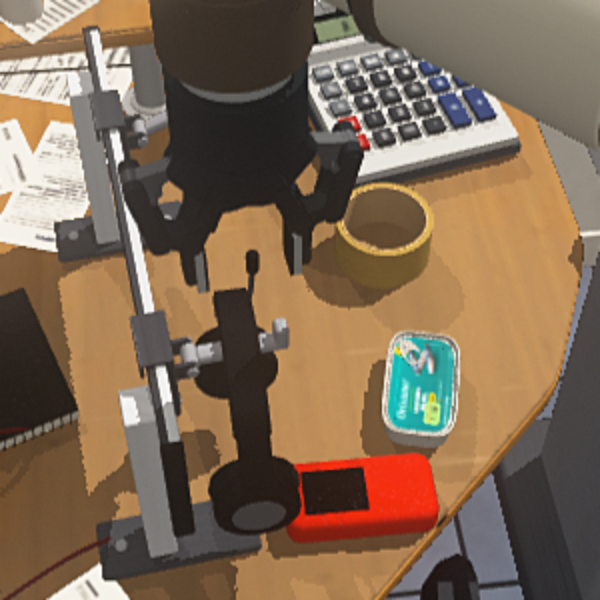

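The side picture shows the open fingers at (200,270) and (297,255), above the headset. The headset still hangs on its first hook, with the lip at (280,330). The empty hook's arm may have been pulled up a little when I left it, so I check that from above.

```bash
python3 -c "
from arm import *
arm(env,-103,('top',))
arm(env,129,('top',))"
```

```text
top 292
-89 56 [214. 222. 231.]
-81 32 [213. 229. 231.]
-73 22 [208. 211. 213.]
-65 34 [205. 208. 210.]
-57 28 [200. 205. 208.]
-49 31 [199. 202. 205.]
-41 31 [195. 199. 202.]
-33 33 [193. 196. 198.]
-25 25 [194. 196. 199.]
top 361
-97 31 [192. 204. 209.]
-89 29 [195. 208. 210.]
-81 32 [191. 194. 196.]
-73 58 [193. 205. 208.]
-65 46 [203. 206. 209.]
-57 42 [204. 206. 208.]
-49 24 [193. 203. 206.]
-41 34 [191. 193. 196.]
-33 38 [191. 194. 196.]
-25 27 [192. 196. 198.]
```

Call:
carry_out(
  plan=[
    {"offset":[0.09,-0.015,0],"delta_rot":[0,0,0]},
    {"offset":[0.09,0,0],"delta_rot":[0,0,0]},
    {"offset":[0.09,0,0],"delta_rot":[0,0,0]},
    {"offset":[0.09,0,0],"delta_rot":[0,0,0]},
    {"offset":[0.09,0,0],"delta_rot":[0,0,0]},
    {"offset":[0.09,0,0],"delta_rot":[0,0,0]},
    {"offset":[0.09,0,0],"delta_rot":[0,0,0]},
    {"offset":[0,0,0.05],"delta_rot":[0,0,0]},
  ],
  jaw=0,
)

```text
time_s: 7.48
position: [573.0, 16.1, 282.5]
ee_rot: [-3.133, -0.001, -1.458]
contact_force: [0.4, 1.0, -0.2]
width: -0.2
finger_force: 0.0
```

```bash
python3 -c "
from arm import *
go(env,-56,-103,193)"
```

```text
t 7.4833 rail pos [ -53.5 -109.4  282.5] rpy [-3.133e+00 -1.000e-03 -1.458e+00] F [ 0.4  1.  -0.2] w -0.2
offset now-axes [-0.0163  0.0082  0.2236] after-turn axes [-0.016   0.0063  0.2237] turn [-0.0026 -0.0004 -0.0006]
```

Call:
carry_out(
  plan=[
    {"offset":[-0.01,0.003,0.05],"delta_rot":[0,0,0]},
    {"offset":[0,0,0.05],"delta_rot":[0,0,0]},
    {"offset":[0,0,0.03],"delta_rot":[0,0,0]},
    {"offset":[0,0,0.03],"delta_rot":[0,0,0]},
    {"offset":[0,0,0.025],"delta_rot":[0,0,0]},
    {"offset":[0,0,0.02],"delta_rot":[0,0,0]},
    {"offset":[0,0,0],"delta_rot":[0,0,0]},
  ],
)

```text
time_s: 8.07
position: [569.0, 25.4, 194.8]
ee_rot: [3.139, -0.0, -1.452]
contact_force: [0.2, -0.0, -0.9]
width: 0.1
finger_force: 0.0
```

```bash
python3 -c "
from arm import *
go(env,-56,-103,193)"
```

```text
t 8.0667 rail pos [-56.5 -99.7 194.8] rpy [ 3.139 -0.    -1.452] F [ 0.2 -0.  -0.9] w 0.1
offset now-axes [ 0.0084 -0.0011  0.0045] after-turn axes [ 0.0084 -0.0011  0.0045] turn [ 0.0008 -0.0001  0.0012]
```

Next I press gently, a few millimetres at a time, until the stop shows in the force reading.

Call:
carry_out(
  plan=[
    {"offset":[0.005,0,0.005],"delta_rot":[0,0,0]},
    {"offset":[0,0,0.005],"delta_rot":[0,0,0]},
    {"offset":[0,0,0],"delta_rot":[0,0,0]},
    {"offset":[0,0,0],"delta_rot":[0,0,0]},
  ],
)

```text
time_s: 8.4
position: [570.6, 23.9, 194.1]
ee_rot: [-3.14, -0.001, -1.45]
contact_force: [-1.5, -1.6, 4.6]
width: -0.2
finger_force: 2.4
```

Call:
carry_out(
  plan=[
    {"offset":[0,0,0.008],"delta_rot":[0,0,0]},
    {"offset":[0,0,0],"delta_rot":[0,0,0]},
    {"offset":[0,0,0],"delta_rot":[0,0,0]},
  ],
)

```text
time_s: 8.65
position: [570.7, 23.9, 193.8]
ee_rot: [-3.138, -0.002, -1.449]
contact_force: [-6.7, -0.6, 17.0]
width: 0.1
finger_force: 8.4
```

Call:
carry_out(
  plan=[
    {"offset":[0,0,-0.01],"delta_rot":[0,0,0]},
    {"offset":[0,0,-0.02],"delta_rot":[0,0,0]},
    {"offset":[0,0,-0.06],"delta_rot":[0,0,0]},
    {"offset":[0,0,-0.09],"delta_rot":[0,0,0]},
    {"offset":[0,0,-0.09],"delta_rot":[0,0,0]},
    {"offset":[-0.08,0,0],"delta_rot":[0,0,0]},
    {"offset":[-0.09,0,0],"delta_rot":[0,0,0]},
    {"offset":[-0.09,0,0],"delta_rot":[0,0,0]},
  ],
)

```text
time_s: 9.32
position: [557.9, 128.4, 298.2]
ee_rot: [-3.139, 0.001, -1.453]
contact_force: [-0.1, 0.6, -0.0]
width: -0.1
finger_force: 0.0
```

Call:
carry_out(
  plan=[
    {"offset":[-0.09,0,0],"delta_rot":[0,0,0]},
    {"offset":[-0.09,0,0],"delta_rot":[0,0,0]},
    {"offset":[-0.09,0,0],"delta_rot":[0,0,0]},
    {"offset":[-0.09,0,0],"delta_rot":[0,0,0]},
    {"offset":[-0.02,0,0],"delta_rot":[0,0,0]},
    {"offset":[0,0,0],"delta_rot":[0,0,0]},
  ],
  jaw=0.6,
)

```text
time_s: 9.82
position: [539.1, 281.0, 296.4]
ee_rot: [3.141, -0.0, -1.447]
contact_force: [-0.2, 0.5, -0.3]
width: 51.3
finger_force: 0.0
```

```bash
python3 -c "
from arm import *
arm(env,-103,('top',))
go(env,-59,158,177)"
```

```text
top 322
-97 33 [190. 204. 209.]
-89 29 [192. 207. 209.]
-81 30 [191. 193. 197.]
-73 34 [191. 194. 196.]
-65 35 [190. 194. 196.]
-57 32 [191. 194. 196.]
-49 29 [191. 194. 196.]
-41 34 [190. 193. 197.]
-33 41 [190. 194. 196.]
-25 25 [194. 196. 198.]
t 9.8667 rail pos [-56.8 156.  296.6] rpy [ 3.141 -0.    -1.449] F [-0.1 -0.2 -0.5] w 51.0
offset now-axes [-0.0051  0.0053  0.299 ] after-turn axes [-0.005   0.0055  0.299 ] turn [ 0.0002 -0.0001  0.0022]
```

The arm is fully down, level at 194 mm. Next I descend onto the headband.

Call:
carry_out(
  plan=[
    {"offset":[-0.005,0.005,0.05],"delta_rot":[0,0,0]},
    {"offset":[0,0,0.07],"delta_rot":[0,0,0]},
    {"offset":[0,0,0.07],"delta_rot":[0,0,0]},
    {"offset":[0,0,0.05],"delta_rot":[0,0,0]},
    {"offset":[0,0,0.03],"delta_rot":[0,0,0]},
    {"offset":[0,0,0.025],"delta_rot":[0,0,0]},
    {"offset":[0,0,0],"delta_rot":[0,0,0]},
  ],
)

```text
time_s: 10.45
position: [536.7, 278.2, 176.9]
ee_rot: [3.138, -0.002, -1.453]
contact_force: [-0.5, -0.8, -0.7]
width: 51.1
finger_force: 0.0
```

Call:
carry_out(
  plan=[
    {"offset":[0,0,0],"delta_rot":[0,0,0]},
    {"offset":[0,0,0],"delta_rot":[0,0,0]},
    {"offset":[0,0,0],"delta_rot":[0,0,0]},
    {"offset":[0,0,0],"delta_rot":[0,0,0]},
    {"offset":[0,0,0],"delta_rot":[0,0,0]},
  ],
  jaw=0,
  newtons=60,
)

```text
time_s: 10.87
position: [538.1, 280.3, 180.5]
ee_rot: [-3.139, 0.0, -1.45]
contact_force: [1.6, -0.2, 3.8]
width: 24.7
finger_force: 58.0
```

```bash
python3 -c "
from arm import *
go(env,-59,158,177)
s=env.snapshot('side');cv2.imwrite('pics/s3.png',cv2.resize(s['pixels'][130:430,190:490,::-1],None,fx=2,fy=2))"
```

```text
t 10.8667 rail pos [-57.8 157.1 180.5] rpy [-3.139  0.    -1.45 ] F [ 1.6 -0.2  3.8] w 24.7
offset now-axes [-0.0023  0.0029  0.0087] after-turn axes [-0.0023  0.0029  0.0087] turn [-0.0009  0.0002  0.0018]
```

View pics/s3.png

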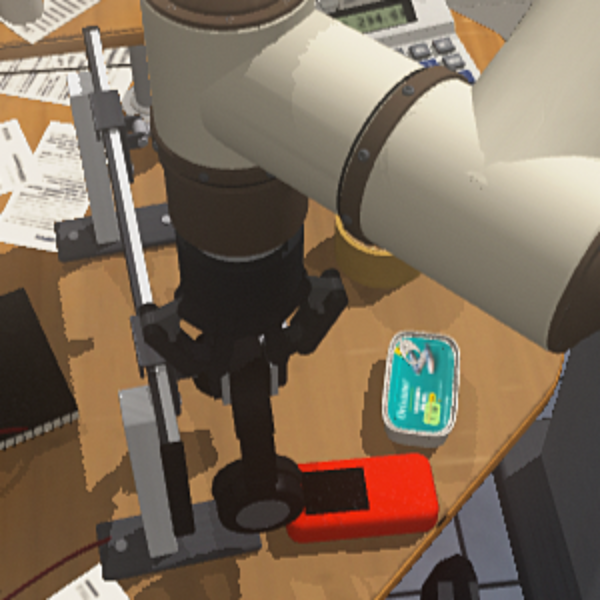

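The band is gripped at 24.7 mm, and the fingers sit at (250,375), beside the hook. I lift and pull the headset out toward the robot.

Call:
carry_out(
  plan=[
    {"offset":[0,0,-0.02],"delta_rot":[0,0,0]},
    {"offset":[0,0,-0.03],"delta_rot":[0,0,0]},
    {"offset":[0,0,-0.03],"delta_rot":[0,0,0]},
    {"offset":[0,0,-0.03],"delta_rot":[0,0,0]},
    {"offset":[0,0,-0.02],"delta_rot":[0,0,0]},
    {"offset":[0,0,0],"delta_rot":[0,0,0]},
  ],
)

```text
time_s: 11.42
position: [537.7, 281.0, 232.6]
ee_rot: [-3.139, 0.002, -1.45]
contact_force: [0.6, 0.6, -2.1]
width: 24.9
finger_force: 58.2
```

Call:
carry_out(
  plan=[
    {"offset":[0,0.03,0],"delta_rot":[0,0,0]},
    {"offset":[0,0.05,0],"delta_rot":[0,0,0]},
    {"offset":[0,0.05,0],"delta_rot":[0,0,0]},
    {"offset":[0,0.05,0],"delta_rot":[0,0,0]},
    {"offset":[0,0.05,0],"delta_rot":[0,0,0]},
    {"offset":[0,0.03,0],"delta_rot":[0,0,0]},
    {"offset":[0,0,0],"delta_rot":[0,0,0]},
  ],
)

```text
time_s: 12.0
position: [431.7, 267.2, 230.6]
ee_rot: [3.14, -0.0, -1.449]
contact_force: [-0.2, -0.0, -1.4]
width: 24.8
finger_force: 58.3
```

```bash
python3 -c "
from arm import *
go(env,-162,-75,230)
s=env.snapshot('top');cv2.imwrite('pics/s4.png',cv2.resize(s['pixels'][100:350,160:460,::-1],None,fx=2,fy=2))"
```

```text
t 12.0 rail pos [-165.   156.3  230.6] rpy [ 3.14  -0.    -1.449] F [-0.2 -0.  -1.4] w 24.8
offset now-axes [ 0.5782 -0.0039  0.0015] after-turn axes [ 0.5781 -0.0076  0.0015] turn [ 0.0006 -0.      0.002 ]
```

View pics/s4.png

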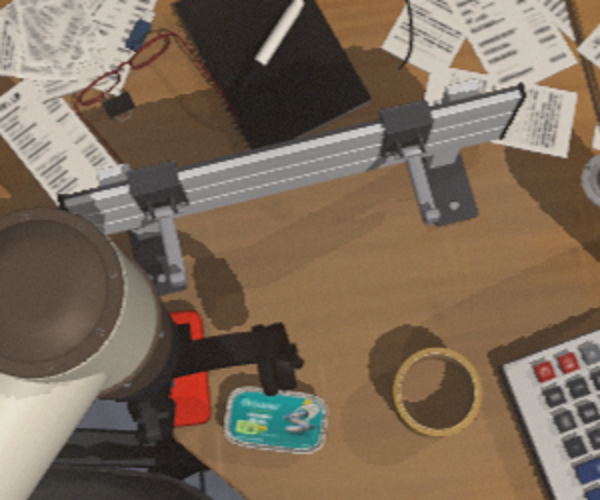

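Both hooks are down, with the lips at (175,283) and (432,213). The headset is in the grip, pulled out clear of them, and its free end is at (280,350). I carry it sideways to the other hook.

Call:
carry_out(
  plan=[
    {"offset":[0.04,-0.004,0],"delta_rot":[0,0,0]},
    {"offset":[0.08,0,0],"delta_rot":[0,0,0]},
    {"offset":[0.09,0,0],"delta_rot":[0,0,0]},
    {"offset":[0.09,0,0],"delta_rot":[0,0,0]},
    {"offset":[0.09,0,0],"delta_rot":[0,0,0]},
    {"offset":[0.09,0,0],"delta_rot":[0,0,0]},
    {"offset":[0.06,0,0],"delta_rot":[0,0,0]},
    {"offset":[0.03,0,0],"delta_rot":[0,0,0]},
  ],
)

```text
time_s: 12.72
position: [463.6, 39.0, 230.7]
ee_rot: [3.141, -0.001, -1.454]
contact_force: [-0.1, 1.2, -2.6]
width: 25.0
finger_force: 58.4
```

Call:
carry_out(
  plan=[
    {"offset":[0,0,0],"delta_rot":[0,0,0]},
    {"offset":[0,0,0],"delta_rot":[0,0,0]},
  ],
)

```text
time_s: 12.88
position: [463.7, 41.1, 230.7]
ee_rot: [-3.142, 0.0, -1.453]
contact_force: [-0.4, -0.2, -2.7]
width: 24.7
finger_force: 58.3
```

```bash
python3 -c "
from arm import *
np.set_printoptions(precision=1,suppress=True)
go(env,-60,-75,230)
tc=rail(env.get_state()['position'])
for n in ('top','side'):
    s=env.snapshot(n); r=rail(cloud(s)); px=s['pixels'].astype(int).sum(-1)
    k=(px<140)&(abs(r[...,0]-tc[0])<22)&(r[...,1]<-65)&(r[...,1]>-200)&(r[...,2]>190)&(r[...,2]<275); q=r[k]
    for c in range(-190,-60,10):
        m=abs(q[:,1]-c)<5
        if m.sum()>3: print(n,c,m.sum(),np.percentile(q[m][:,0],[5,50,95]),np.percentile(q[m][:,2],[50,95]))
"
```

```text
t 12.8833 rail pos [-159.2  -72.   230.7] rpy [-3.1  0.  -1.5] F [-0.4 -0.2 -2.7] w 24.7
offset now-axes [ 0.  -0.2  0. ] after-turn axes [ 0.  -0.2  0. ] turn [-0.  0.  0.]
top -170 41 [-174.7 -166.  -157.4] [217.2 223.2]
top -160 43 [-175.5 -170.  -162.6] [229.4 234.7]
top -150 31 [-175.3 -172.2 -166.5] [237.  242.8]
top -140 24 [-174.9 -173.2 -170.2] [244.3 247.7]
top -130 7 [-174.4 -173.9 -172.6] [244. 249.]
side -160 4 [-151.8 -151.7 -151.5] [222.7 225.4]
side -120 6 [-172.2 -170.7 -167.5] [256.  256.6]
side -110 23 [-173.  -170.  -165.4] [256.8 258.3]
side -100 36 [-172.1 -165.5 -158.7] [256.9 258.8]
side -90 55 [-172.6 -164.2 -156.2] [256.5 258.2]
side -80 86 [-173.9 -164.  -153.8] [254.1 266.6]
side -70 121 [-173.7 -163.9 -150.3] [250.8 269. ]
```

Call:
carry_out(
  plan=[
    {"offset":[0.005,-0.03,0],"delta_rot":[0,0,0]},
    {"offset":[0,-0.05,0],"delta_rot":[0,0,0]},
    {"offset":[0,-0.05,0],"delta_rot":[0,0,0]},
    {"offset":[0,-0.05,0],"delta_rot":[0,0,0]},
    {"offset":[0,-0.045,0],"delta_rot":[0,0,0]},
    {"offset":[0,-0.025,0],"delta_rot":[0,0,0]},
    {"offset":[0,0,0],"delta_rot":[0,0,0]},
    {"offset":[0,0,0],"delta_rot":[0,0,0]},
  ],
)

```text
time_s: 13.65
position: [562.1, 52.3, 230.2]
ee_rot: [3.14, -0.0, -1.45]
contact_force: [-0.7, -0.2, -1.8]
width: 24.7
finger_force: 58.4
```

Call:
carry_out(
  plan=[
    {"offset":[0,0,0.02],"delta_rot":[0,0,0]},
    {"offset":[0,0,0.03],"delta_rot":[0,0,0]},
    {"offset":[0,0,0.03],"delta_rot":[0,0,0]},
    {"offset":[0,0,0.02],"delta_rot":[0,0,0]},
    {"offset":[0,0,0.015],"delta_rot":[0,0,0]},
    {"offset":[0,0,0],"delta_rot":[0,0,0]},
  ],
)

```text
time_s: 14.15
position: [561.2, 51.5, 183.5]
ee_rot: [3.139, -0.0, -1.451]
contact_force: [0.8, 0.3, -2.5]
width: 24.7
finger_force: 58.4
```

```bash
python3 -c "
from arm import *
go(env,-58,-74.5,180)"
```

```text
t 14.15 rail pos [-61.2 -72.9 183.5] rpy [ 3.139 -0.    -1.451] F [ 0.8  0.3 -2.5] w 24.7
offset now-axes [ 0.004  -0.008   0.0088] after-turn axes [ 0.004  -0.008   0.0088] turn [ 0.0009 -0.0001  0.0016]
```

Call:
carry_out(
  plan=[
    {"offset":[0.003,-0.006,0.005],"delta_rot":[0,0,0]},
    {"offset":[0,0,0.005],"delta_rot":[0,0,0]},
    {"offset":[0,0,0],"delta_rot":[0,0,0]},
    {"offset":[0,0,0],"delta_rot":[0,0,0]},
  ],
)

```text
time_s: 14.48
position: [565.2, 50.7, 181.2]
ee_rot: [-3.141, 0.0, -1.451]
contact_force: [0.8, -0.5, -1.5]
width: 24.3
finger_force: 58.4
```

Call:
carry_out(
  plan=[
    {"offset":[0,0,0.005],"delta_rot":[0,0,0]},
    {"offset":[0,0,0],"delta_rot":[0,0,0]},
    {"offset":[0,0,0],"delta_rot":[0,0,0]},
  ],
)

```text
time_s: 14.73
position: [565.4, 50.7, 180.3]
ee_rot: [-3.14, -0.0, -1.45]
contact_force: [-2.9, 0.7, 3.6]
width: 25.1
finger_force: 59.4
```

The headset is seated, since the force has turned upward. I release it and rise.

Call:
carry_out(
  plan=[
    {"offset":[0,0,0],"delta_rot":[0,0,0]},
    {"offset":[0,0,0],"delta_rot":[0,0,0]},
    {"offset":[0,0,0],"delta_rot":[0,0,0]},
    {"offset":[0,0,0],"delta_rot":[0,0,0]},
    {"offset":[0,0,0],"delta_rot":[0,0,0]},
    {"offset":[0,0,0],"delta_rot":[0,0,0]},
  ],
  jaw=0.58,
)

```text
time_s: 15.23
position: [565.0, 50.7, 178.7]
ee_rot: [3.141, -0.0, -1.451]
contact_force: [-0.2, -0.0, 0.5]
width: 49.2
finger_force: 0.0
```

Call:
carry_out(
  plan=[
    {"offset":[0,0,-0.03],"delta_rot":[0,0,0]},
    {"offset":[0,0,-0.05],"delta_rot":[0,0,0]},
    {"offset":[0,0,-0.06],"delta_rot":[0,0,0]},
    {"offset":[0,0,-0.08],"delta_rot":[0,0,0]},
    {"offset":[0,0,-0.08],"delta_rot":[0,0,0]},
    {"offset":[-0.05,0,0],"delta_rot":[0,0,0]},
    {"offset":[-0.09,0,0],"delta_rot":[0,0,0]},
    {"offset":[-0.09,0,0],"delta_rot":[0,0,0]},
  ],
)

```text
time_s: 15.9
position: [554.0, 142.4, 299.8]
ee_rot: [-3.14, 0.001, -1.453]
contact_force: [0.3, 0.5, 0.1]
width: 49.7
finger_force: 0.0
```

```bash
python3 -c "
from arm import *
go(env,-86,129,300,PSI)
s=env.snapshot('side');cv2.imwrite('pics/s5.png',cv2.resize(s['pixels'][60:360,180:480,::-1],None,fx=2,fy=2))"
```

```text
t 15.9 rail pos [-57.9  18.3 299.8] rpy [-3.140e+00  1.000e-03 -1.453e+00] F [0.3 0.5 0.1] w 49.7
offset now-axes [-0.277   0.0696 -0.0004] after-turn axes [-0.0702 -0.2768 -0.0005] turn [-7.000e-04 -2.000e-04 -4.992e-01]
```

View pics/s5.png

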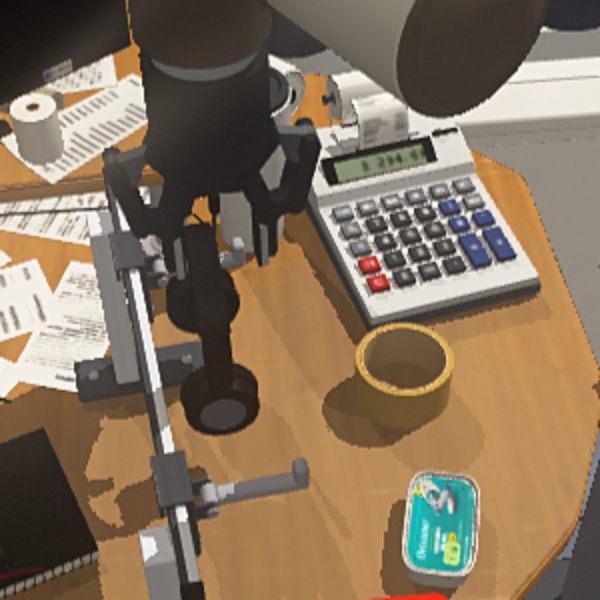

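The headset hangs by its band on the right hook (cup at (220,400)), and the emptied arm sticks out at (300,470). I turn the tool 90° so it can take the emptied arm by its sides.

Call:
carry_out(
  plan=[
    {"offset":[0,0,0],"delta_rot":[0,0,-0.0385]},
    {"offset":[0,0,0],"delta_rot":[0,0,-0.0385]},
    {"offset":[0,0,0],"delta_rot":[0,0,-0.0385]},
    {"offset":[0,0,0],"delta_rot":[0,0,-0.0385]},
    {"offset":[0,0,0],"delta_rot":[0,0,-0.0385]},
    {"offset":[0,0,0],"delta_rot":[0,0,-0.0385]},
    {"offset":[0,0,0],"delta_rot":[0,0,-0.0385]},
    {"offset":[0,0,0],"delta_rot":[0,0,-0.0385]},
  ],
)

```text
time_s: 16.62
position: [553.9, 142.1, 298.7]
ee_rot: [3.141, 0.0, -0.477]
contact_force: [-0.0, 0.7, -0.4]
width: 49.4
finger_force: 0.0
```

Call:
carry_out(
  plan=[
    {"offset":[0,0,0],"delta_rot":[0,0,-0.0385]},
    {"offset":[0,0,0],"delta_rot":[0,0,-0.0385]},
    {"offset":[0,0,0],"delta_rot":[0,0,-0.0385]},
    {"offset":[0,0,0],"delta_rot":[0,0,-0.0385]},
    {"offset":[0,0,0],"delta_rot":[0,0,-0.038]},
    {"offset":[-0.03,-0.09,0],"delta_rot":[0,0,0]},
    {"offset":[-0.03,-0.09,0],"delta_rot":[0,0,0]},
    {"offset":[-0.01,-0.09,0],"delta_rot":[0,0,0]},
  ],
)

```text
time_s: 17.28
position: [512.1, 246.2, 299.2]
ee_rot: [-3.141, 0.0, 0.119]
contact_force: [0.8, 0.1, 0.3]
width: 49.6
finger_force: 0.0
```

```bash
python3 -c "
from arm import *
go(env,-86,129,178,PSI)
s=env.snapshot('top'); r=rail(cloud(s)); x,y,z=[r[...,i] for i in range(3)]
k=(z>185)&(z<212)&(x<-35)&(x>-100)&(y>105)&(y<155); print(k.sum(),np.percentile(r[k],[3,50,97],axis=0).round(1) if k.sum() else '')
dark=s['pixels'].astype(int).sum(-1)<140
k=dark&(z>165)&(z<212)&(x<-40)&(x>-90)&(y>-190)&(y<-20); q=r[k]
for c in range(-180,-25,15):
    m=abs(q[:,1]-c)<6
    if m.sum()>3: print(c,m.sum(),np.median(q[m],0).round(1))
"
```

```text
t 17.2833 rail pos [-87.6 126.2 299.2] rpy [-3.141  0.     0.119] F [0.8 0.1 0.3] w 49.6
offset now-axes [ 0.0041 -0.0068  0.3031] after-turn axes [ 0.0041 -0.0069  0.3031] turn [-0.0001  0.      0.0012]
159 [[-92.4 121.9 190.9]
 [-75.8 128.4 194.8]
 [-58.5 135.2 208.6]]
-180 24 [ -83.9 -182.7  189.4]
-165 57 [ -62.7 -163.7  176.2]
-150 74 [ -65.2 -150.   189.8]
-135 59 [ -64.7 -135.2  198.2]
-120 71 [ -62.5 -119.1  203.3]
-105 98 [ -60.8 -105.2  205.4]
-90 97 [-60.2 -89.8 204.2]
-75 98 [-59.2 -75.  199.9]
-60 101 [-58.5 -59.9 191.7]
-45 99 [-58.1 -45.6 178.5]
-30 7 [-60.2 -35.5 166. ]
```

The headset hangs centred on its seat, with the band middle at y ≈ -104 and x ≈ -61. Next I go down over the emptied arm's end and take it.

Call:
carry_out(
  plan=[
    {"offset":[0.003,-0.004,0.05],"delta_rot":[0,0,0]},
    {"offset":[0,0,0.07],"delta_rot":[0,0,0]},
    {"offset":[0,0,0.07],"delta_rot":[0,0,0]},
    {"offset":[0,0,0.05],"delta_rot":[0,0,0]},
    {"offset":[0,0,0.04],"delta_rot":[0,0,0]},
    {"offset":[0,0,0.022],"delta_rot":[0,0,0]},
    {"offset":[0,0,0],"delta_rot":[0,0,0]},
  ],
)

```text
time_s: 17.92
position: [513.3, 247.0, 175.9]
ee_rot: [3.139, 0.004, 0.12]
contact_force: [-0.2, -0.4, 0.4]
width: 49.5
finger_force: 0.0
```

Call:
carry_out(
  plan=[
    {"offset":[0,0,0],"delta_rot":[0,0,0]},
    {"offset":[0,0,0],"delta_rot":[0,0,0]},
    {"offset":[0,0,0],"delta_rot":[0,0,0]},
    {"offset":[0,0,0],"delta_rot":[0,0,0]},
    {"offset":[0,0,0],"delta_rot":[0,0,0]},
    {"offset":[0,0,0],"delta_rot":[0,0,0]},
  ],
  jaw=0,
  newtons=25,
)

```text
time_s: 18.42
position: [515.0, 247.8, 179.6]
ee_rot: [-3.141, -0.002, 0.12]
contact_force: [1.0, -2.1, 5.0]
width: 13.5
finger_force: 30.5
```

```bash
python3 -c "
from arm import *
go(env,-86,129,178,PSI)"
```

```text
t 18.4167 rail pos [-84.6 127.4 179.6] rpy [-3.141e+00 -2.000e-03  1.200e-01] F [ 1.  -2.1  5. ] w 13.5
offset now-axes [-0.0036 -0.004   0.0039] after-turn axes [-0.0036 -0.004   0.0039] turn [-0.0002 -0.0008  0.0017]
```

The arm is held at 13.5 mm. I swing it up along its arc and check halfway.

Call:
carry_out(
  plan=[
    {"offset":[0.0075,0,-0.031],"delta_rot":[0,0,0]},
    {"offset":[0.014,0,-0.029],"delta_rot":[0,0,0]},
    {"offset":[0.0195,0,-0.0255],"delta_rot":[0,0,0]},
    {"offset":[0.0245,0,-0.0205],"delta_rot":[0,0,0]},
    {"offset":[0,0,0],"delta_rot":[0,0,0]},
  ],
)

```text
time_s: 18.83
position: [538.6, 250.4, 219.9]
ee_rot: [3.14, 0.006, 0.119]
contact_force: [-5.9, -0.3, 3.9]
width: 13.2
finger_force: 28.7
```

```bash
python3 -c "
from arm import *
go(env,-58.4,129,222,PSI)
arm(env,129,('side',))"
```

```text
t 18.8333 rail pos [-60.8 127.3 219.9] rpy [3.14  0.006 0.119] F [-5.9 -0.3  3.9] w 13.2
offset now-axes [ 0.006  -0.0043 -0.0052] after-turn axes [ 0.006  -0.0043 -0.0052] turn [0.0004 0.0019 0.0013]
side 285
-57 46 [213. 220. 244.]
-49 65 [207. 213. 218.]
-41 66 [199. 206. 211.]
-33 67 [190. 199. 203.]
-25 39 [195. 197. 200.]
```

Call:
carry_out(
  plan=[
    {"offset":[0.028,0,-0.015],"delta_rot":[0,0,0]},
    {"offset":[0.031,0,-0.009],"delta_rot":[0,0,0]},
    {"offset":[0.032,0,-0.0025],"delta_rot":[0,0,0]},
    {"offset":[0.016,0,0.0015],"delta_rot":[0,0,0]},
    {"offset":[0,0,0],"delta_rot":[0,0,0]},
    {"offset":[0,0,0],"delta_rot":[0,0,0]},
  ],
)

```text
time_s: 19.38
position: [583.1, 255.6, 231.1]
ee_rot: [3.141, -0.001, 0.12]
contact_force: [-0.9, -2.2, 4.6]
width: 13.4
finger_force: 24.4
```

```bash
cat > up.py <<'E'
from arm import *
def up(yc=129):
    for n in("top","side"):
        s=env.snapshot(n); r=rail(cloud(s)); x,y,z=[r[...,i] for i in range(3)]
        k=(abs(y-yc)<9)&(x<10)&(x>-70)&(z>224)&(z<268); q=r[k]
        for a in range(224,268,6):
            m=(q[:,2]>=a)&(q[:,2]<a+6)
            if m.sum()>2: print(n,a,m.sum(),np.percentile(q[m][:,0],[5,50,95]).round(0))
E
python3 -c "
from up import *
go(env,-40,129,240,PSI)
up()"
```

```text
t 19.3833 rail pos [-15.9 127.4 231.1] rpy [ 3.141e+00 -1.000e-03  1.200e-01] F [-0.9 -2.2  4.6] w 13.4
offset now-axes [-0.0601 -0.0043 -0.0224] after-turn axes [-0.0601 -0.004  -0.0223] turn [ 0.0001 -0.0004  0.0016]
top 224 3 [-34. -33. -29.]
top 230 4 [-35. -34. -29.]
top 236 6 [-37. -36. -28.]
top 242 7 [-38. -36. -17.]
top 248 5 [-39. -34. -27.]
top 254 61 [-39. -33. -24.]
top 260 49 [-35. -25. -19.]
side 224 14 [-34. -31. -20.]
side 230 13 [-35. -32. -30.]
side 236 12 [-36. -34.  -7.]
side 242 8 [-37. -36. -35.]
side 248 8 [-39. -38. -36.]
side 254 24 [-41. -39. -35.]
side 260 15 [-40. -37. -27.]
```

It stands at about 0.18 rad, so it needs a little more. I push it further in.

Call:
carry_out(
  plan=[
    {"offset":[0.015,0,0],"delta_rot":[0,0,0]},
    {"offset":[0.015,0,0],"delta_rot":[0,0,0]},
    {"offset":[0.01,0,0],"delta_rot":[0,0,0]},
    {"offset":[0,0,0],"delta_rot":[0,0,0]},
    {"offset":[0,0,0],"delta_rot":[0,0,0]},
  ],
)

```text
time_s: 19.9
position: [596.2, 257.1, 229.3]
ee_rot: [3.14, 0.008, 0.12]
contact_force: [-9.5, -3.9, 3.8]
width: 13.2
finger_force: 24.6
```

```bash
python3 -c "
from up import *
go(env,-40,129,240,PSI)
up()"
```

```text
t 19.9 rail pos [ -2.8 127.4 229.3] rpy [3.14  0.008 0.12 ] F [-9.5 -3.9  3.8] w 13.2
offset now-axes [-0.0932 -0.0045 -0.0261] after-turn axes [-0.093  -0.0041 -0.0269] turn [0.0007 0.0025 0.0016]
top 224 11 [-27. -26. -25.]
top 230 11 [-27. -26.  -4.]
top 236 12 [-27. -26. -13.]
top 242 13 [-26. -25.   2.]
top 248 11 [-27. -26.  -8.]
top 254 71 [-26. -18.  -7.]
top 260 45 [-24. -13.  -6.]
top 266 7 [-13.  -9.  -8.]
side 224 16 [-27. -24. -20.]
side 230 18 [-27. -24. -21.]
side 236 20 [-28. -25. -21.]
side 242 16 [-27. -24. -20.]
side 248 15 [-27. -24. -21.]
side 254 32 [-28. -24. -11.]
side 260 36 [-27. -24. -19.]
```

The arm now stands upright against its stop, with its face at -27 over its whole height. I release it, rise and back away.

Call:
carry_out(
  plan=[
    {"offset":[0,0,0],"delta_rot":[0,0,0]},
    {"offset":[0,0,0],"delta_rot":[0,0,0]},
    {"offset":[0,0,0],"delta_rot":[0,0,0]},
    {"offset":[0,0,-0.02],"delta_rot":[0,0,0]},
    {"offset":[0,0,-0.05],"delta_rot":[0,0,0]},
    {"offset":[0,0,-0.08],"delta_rot":[0,0,0]},
    {"offset":[0,0,-0.08],"delta_rot":[0,0,0]},
    {"offset":[0,0,-0.03],"delta_rot":[0,0,0]},
  ],
  jaw=0.5,
)

```text
time_s: 20.67
position: [600.7, 258.4, 341.0]
ee_rot: [-3.139, -0.01, 0.12]
contact_force: [0.4, -0.2, 2.2]
width: 43.0
finger_force: 0.0
```

Call:
carry_out(
  plan=[
    {"offset":[-0.06,0,0],"delta_rot":[0,0,0]},
    {"offset":[-0.09,0,0],"delta_rot":[0,0,0]},
    {"offset":[-0.09,0,0],"delta_rot":[0,0,0]},
    {"offset":[-0.09,0,0],"delta_rot":[0,0,0]},
    {"offset":[0,0,0],"delta_rot":[0,0,0]},
    {"offset":[0,0,0],"delta_rot":[0,0,0]},
  ],
)

```text
time_s: 21.17
position: [466.7, 242.1, 336.4]
ee_rot: [-3.139, -0.003, 0.122]
contact_force: [1.2, 1.0, 1.5]
width: 42.7
finger_force: 0.0
```

```bash
python3 -c "
from up import *
go(env,-40,129,240,PSI)
up()
s=env.snapshot('side');cv2.imwrite('pics/s6.png',cv2.resize(s['pixels'][100:450,170:490,::-1],None,fx=1.7,fy=1.7))"
```

```text
t 21.1667 rail pos [-133.1  127.4  336.4] rpy [-3.139e+00 -3.000e-03  1.220e-01] F [1.2 1.  1.5] w 42.7
offset now-axes [ 0.232  -0.002   0.2419] after-turn axes [ 0.2328 -0.0041  0.2411] turn [-0.0007 -0.0011  0.0022]
side 224 17 [-27. -24. -20.]
side 230 14 [-27. -23. -20.]
side 236 20 [-28. -25. -21.]
side 242 17 [-27. -24. -21.]
side 248 19 [-27. -23. -14.]
side 254 69 [-27. -16.  -7.]
side 260 105 [-26. -18.  -9.]
```

View pics/s6.png

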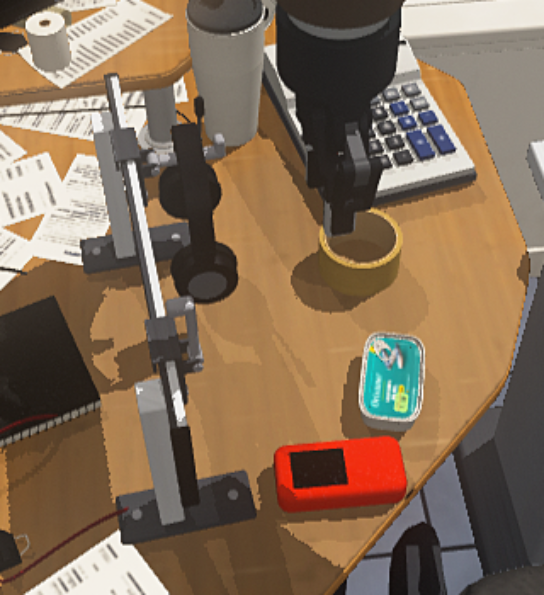

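The first hook's arm is folded upright at (190,325). The headset hangs on the other hook at (195,200), the robot is clear, and the case, tin and tape are where they were. I hand the job in.

```bash
python3 -c "
from cell import env
print(env.finish_job())"
```

```text
the job is handed in; nothing more can be done
None
```

The headset now hangs by the middle of its band on the other hook, which is fully down. The emptied hook is folded fully up, and the red case, tape roll and tin were left where they were. I handed the job in at about 21 s; the hand-in gave back no verdict.

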